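# Lock the workshop tool chest

### The arm

A 6-joint arm with a two-finger parallel gripper is mounted at the origin on the work surface. World frame = base frame: x ahead of the robot, y to its left, z up, the work surface at z = 0. Lengths are in m, angles in rad, forces in N, time in s.
With the tool pointing down it reaches from about 0.325 to 0.775 m from the base axis. Payload 9.3 kg.
Tool frame: the origin (TCP) lies midway between the tips of the shut fingers; the grasp point (between the pads) lies 19 mm behind it; x points along the fingers, y is the direction in which the jaws open and shut, and the axes are right-handed (so a half turn about x gives the same grasp; the last joint's range is limited). The gripper opens to 85 mm and grips with 20 to 120 N. Pads are 22 mm wide; open, the fingers measure 114 mm over their backs; the gripper's body (76 mm by 85 mm) begins 54 mm behind the grasp point. The pads swing forward as they close: fully open they stand 13 mm farther back than shut.
Start: joints at [-1.357, 0.259, 0.021, 1.334, 0, 1.418], TCP at [0.197, -0.513, 0.231] pointing down, gripper open.
Joint ranges: [-3.04, 3.04], [-0.91, 1.82], [-1.04, 1.36], [-1.92, 1.95], [-1.52, 1.45], [-3.14, 3.14]. Speed limits (rad/s): [2.22, 2.22, 2.79, 3.14, 3.14, 3.14].

### API

Orientations are given as a unit quaternion [x, y, z, w].
In Python, from plant import manip, optics, workorder gives the robot as it stands. The module is installed in compiled form; this text tells all that it offers.
- The arm moves only by the shell command python3 -m handwheel 'ROWS' [FORCE]. ROWS is JSON, a list of rows, each an object of numbers: "x", "y", "z": the shift along the world's x, y, z in mm; "yaw": the turn about the world's z in rad; "hand": the finger opening in mm, from 0 to 85.4. A call has 1 to 12 rows; each row shifts and turns the pose as measured when the row begins; what a row does not reach is not made up. A row lasts 1/10 s, in which the tool goes at most 50 mm and 8.59 degrees, less where a joint would pass 70% of its speed; a pose out of reach is approached as far as the arm can. A call with a gripper value outside its range is refused whole. The fingers move at their own pace and stop on an object; FORCE is the grip in N (left out, the last holds). Time passes only in rows, so rows that do not move let the fingers close. It gives the time, the measured TCP pose, the force and the opening at its end, in the units of the state.
- manip.get_obs(): the state, without advancing time (a new reading comes with each control period).
- optics.get_image(name): name is "side" or "top" or "wrist"; returns the picture (420x560x3 uint8, red, green, blue); there is no depth.
- optics.camera_model(name): a dict with "fx", "fy", "cx", "cy" (pixels), "rvec" (rotation vector, rad) and "tvec" (3), from world to camera coordinates, as OpenCV has them. Camera axes: x right, y down, z forward; pixel columns grow to the right and rows downward; lengths in m; the calibration is good to about 2 mm. A picture is of the moment at which its call begins: read the wrist's pose just before it. camera_model takes no time and is no camera call; for the wrist camera it gives the pose at the moment of the call.
- workorder.close_job(): hands the job in, once; it reports no verdict.
The state is a dict: "time_s": time; "joint_pos": joint angles; "dq": joint speeds; "tau": joint torques, N m; "eef_pos": TCP position; "eef_rot": TCP orientation; "wrist_force": force on the tool from outside, world axes, zero at the start; "moment": the same for the moment, N m; "gripper_width": finger opening in m.
Only numpy, scipy, OpenCV 4.12 (cv2) and the standard library are available. Lean on these libraries where they do the work, as an engineer would, in place of code of your own. Each camera call takes 0.05 s, during which the arm holds its last target. There are 200 camera calls.

### The job

Shut the lid of the steel tool chest, then take the loose U-shaped shackle from its wooden block, put both legs down through the slots in the lid's front lip into the lock and press it down until the hidden pawls click and it stays down when you let go. The lock sits loose to the side in its bracket, so feel for its two holes, and do not force it: a push of about 12 N is enough and 30 N is too much. Leave the other things on the bench where they lie.

Things in the scene. Friction and masses are not known exactly. Their poses are not given: they have to be found in the camera images.
- chest: Grey steel tool chest, fixed. Origin on the bench straight below the middle of the lock; z up. The box reaches from x = 25 to 265 mm, 360 mm wide (y), rim at z = 120 mm. The lock's dark bracket (100 mm wide in y, x -24 to +25 mm, top at 117 mm) is on its front, which looks to the chest's -x.
- lid (a joint): Angle of the lid in rad: 0 = shut (on the rim), grows as it opens; starts 0.3 to 0.6. The hinge runs along the chest's y at chest x = 265 mm, z = 120 mm. A 4 mm steel plate, 240 x 370 mm, with a 100 mm wide front lip that reaches over the lock to chest x = -24 mm. It stays where it is left and closes under 2 to 5 N down on lid_push.
- lid_push (a point): Point on top of the lid's plate, on its centre line, 200 mm in front of the hinge (40 mm behind the plate's front edge, where the lip begins): a good place to push it shut. On a shut lid it is at chest x = 65 mm, z = 124 mm.
- lock_mouth (a point): Nominal middle of the lock's flat brass top face, 117 mm above the bench, axes as the chest's. Two holes, 11.4 mm square, 44 mm apart in a row along y, one per leg. The brass case, stiff in its bracket, really sits up to 8 mm to either side along y of this point, differently each time; the reading does not show it. In x it is true.
- shackle: Loose steel U-shaped shackle of 10 mm round bar, 54 mm wide (y), 84 mm tall, 120 g more or less, open downward; stands upright in the wooden block. Origin midway between its two leg tips; z up along the legs, y from leg to leg (44 mm apart), the two legs alike. Legs end in a 1.5 mm chamfer and have a locking groove near the tip.
- shackle_crown (a point): Middle of the shackle's flat-sided crown piece (12 mm in x, 34 mm in y, 16 mm tall), 76 mm above the leg tips: grip it here from above with the fingers closing along the shackle's x. When locked it is 49 (46 to 52) mm above the lock's top face.
- park_block: Fixed timber offcut 55 x 100 mm, 45 mm tall, origin under its centre, in which the shackle stands in two loose sockets 16 mm wide and 30 mm deep.
- hammer: Hammer lying on the bench, to be left alone; origin under its middle.
- chisel: Cold chisel about 150 mm long, 16 mm thick, lying on the bench, to be left alone; origin near its middle.
- disc: Black cutting disc, 115 mm across, 4 mm thick, lying on the bench, to be left alone; origin under its centre.
- lock_home (a point): About where the shackle's origin is when locked, 27 mm below lock_mouth (y error up to 8 mm, z error up to 3 mm, not in the reading). Down the holes, each depth 3 mm more or less: leg tips wedge spring pawls aside from 13 mm (6 N), an ejector pushes back from 17 mm (6 N, growing to 10), pawls click at 27 mm, hard floor at 29.5 mm. Let go before the click, the shackle is pushed back up.
- lip_slots (a point): Middle of the lid's lip, on its top face; moves with the lid. Two slots, each 18 mm (x) by 30 mm (y), centred 22 mm either side of it along y. On the shut lid it is straight above lock_mouth, 7 mm higher, so that legs standing in the slots on the lock's top face can be slid along y to find the holes.
Not all that is in view belongs to the job. There is more than one size of the shackle; the one meant has the size given above.

How it is judged:
On the way, in this order (a step that is already met when the one before it is completed fails the run):
1. the lid is shut (value of joint lid below 0.03 rad), for 0.2 s.
2. the shackle is pressed down through the lip into the lock (z of shackle in the frame of lock_mouth below -0.0225 m and horizontal distance between shackle and lock_mouth below 0.012 m and value of joint lid below 0.03 rad), for 0.1 s.
At the end, for the whole second after the job is handed in: The lid is shut (under 0.03 rad) and the shackle, let go and at rest, stands upright (within 0.1 rad) in the lock with its leg tips more than 22.5 mm below the lock's top face, so that the pawls hold it (all of step 2 and angle between shackle's own z axis and vertical below 0.1 rad and linear speed of shackle below 0.02 m/s); the robot touches nothing.
It fails at once if the shackle is forced: all its contacts with the chest and lock together exceed 50 N (about 30 N of push at the floor of the lock, where the pawls pinch too) (contact force between shackle and chest above 50 N).
It fails at once if the hammer is moved more than 30 mm (distance of hammer from where it was at the start of the episode above 0.03 m).
It fails at once if the chisel is moved more than 30 mm (distance of chisel from where it was at the start of the episode above 0.03 m).
It fails at once if the disc is moved more than 30 mm (distance of disc from where it was at the start of the episode above 0.03 m).
It also fails if it takes over 69 s, if anything falls off the work surface, if the arm or the gripper's body presses on something with over 40 N, if the wrist force passes 120 N, or if a joint passes its speed limit or range.

## Working session

There is one attempt and no reset: what is moved stays moved. The work goes in short steps, Python scripts to look and compute and a shell command to move; the robot and the scene stay as the last step left them, time stands still between calls to the robot, and variables do not carry over. Pictures are saved under pics/ and viewed, about 8 in all and at most 12, crops included, and the job is handed in when it is done.

```bash
mkdir -p pics; cat > h.py <<'E'
import numpy as np, cv2
from plant import manip, optics, workorder
def cam(n):
    m=optics.camera_model(n); K=np.array([[m['fx'],0,m['cx']],[0,m['fy'],m['cy']],[0,0,1.]])
    return K,np.array(m['rvec'],float).ravel(),np.array(m['tvec'],float).ravel()
def ray(c,u,v):
    K,r,t=c; R=cv2.Rodrigues(r)[0]; o=-R.T@t; d=R.T@np.linalg.inv(K)@[u,v,1.]; return o,d
def onz(c,u,v,z):
    o,d=ray(c,u,v); return o+d*(z-o[2])/d[2]
def proj(c,P):
    K,r,t=c; return cv2.projectPoints(np.array(P,float).reshape(-1,1,3),r,t,K,None)[0].reshape(-1,2)
def shot(n,f):
    c=cam(n); im=optics.get_image(n); cv2.imwrite(f'pics/{f}.png',im[:,:,::-1]); return c,im
E
python3 - <<'E'
from h import *
for n in('side','top','wrist'):
    c,im=shot(n,n+'0'); print(n,c)
o=manip.get_obs();print(o['time_s'],o['eef_pos'],o['eef_rot'],o['wrist_force'])
E
```

```text
side (array([[520.68534974,   0.        , 285.39733561],
       [  0.        , 520.68534974, 210.27128299],
       [  0.        ,   0.        ,   1.        ]]), array([ 0.65475376, -2.59728163,  1.21457238]), array([0.54380125, 0.23085647, 1.19820101]))
top (array([[452.74947991,   0.        , 287.04883942],
       [  0.        , 452.74947991, 209.86301248],
       [  0.        ,   0.        ,   1.        ]]), array([ 2.17452547, -2.15102526,  0.11972992]), array([0.03647918, 0.58938025, 1.36765851]))
wrist (array([[363.09132645,   0.        , 281.06642337],
       [  0.        , 363.09132645, 213.55565215],
       [  0.        ,   0.        ,   1.        ]]), array([-2.35817519,  1.61799084,  0.26856606]), array([-0.54946961, -0.0426168 ,  0.38055791]))
0.15 [ 0.19720345 -0.5132216   0.23081319] [-0.69521934 -0.12932642  0.69527135 -0.12861764] [ 0.21302598 -0.59204929 -0.52869082]
```

View pics/top0.png

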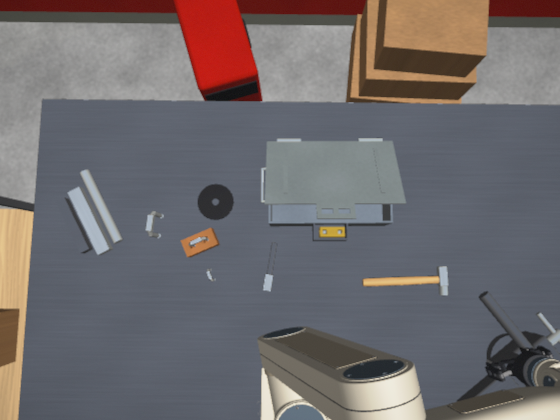

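View pics/side0.png

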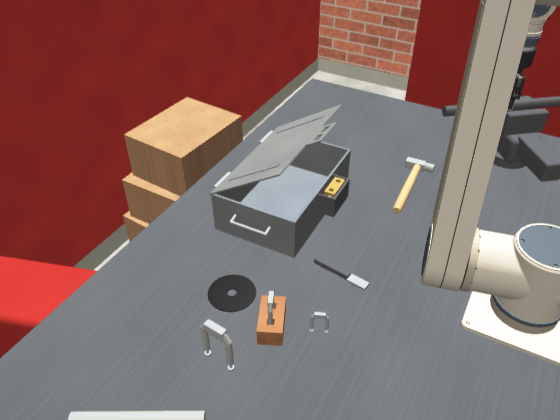

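The top view shows the chest with its lid open, hinge at the far side (row ~142), the lip at (335,211) and the brass lock at (332,232). There are three shackle candidates in the top view:
- A big one stands free at (152,224), side (217,345).
- A small one is at (211,275), side (319,322).
- The third stands in the wooden block at (200,241), side (270,305). It fits the description because it is in the block; I'll check its size in a crop.

```bash
python3 - <<'E'
import cv2, numpy as np
t=cv2.imread('pics/top0.png'); s=cv2.imread('pics/side0.png')
def cr(im,x,y,w,h): return cv2.resize(im[y:y+h,x:x+w],(400,300),interpolation=cv2.INTER_CUBIC)
cv2.imwrite('pics/crop1.png',np.vstack([np.hstack([cr(t,170,220,60,45),cr(s,190,280,150,112)]),np.hstack([cr(t,300,195,64,48),cr(s,305,165,60,45)])]))
E
```

```text
(no output)
```

View pics/crop1.png

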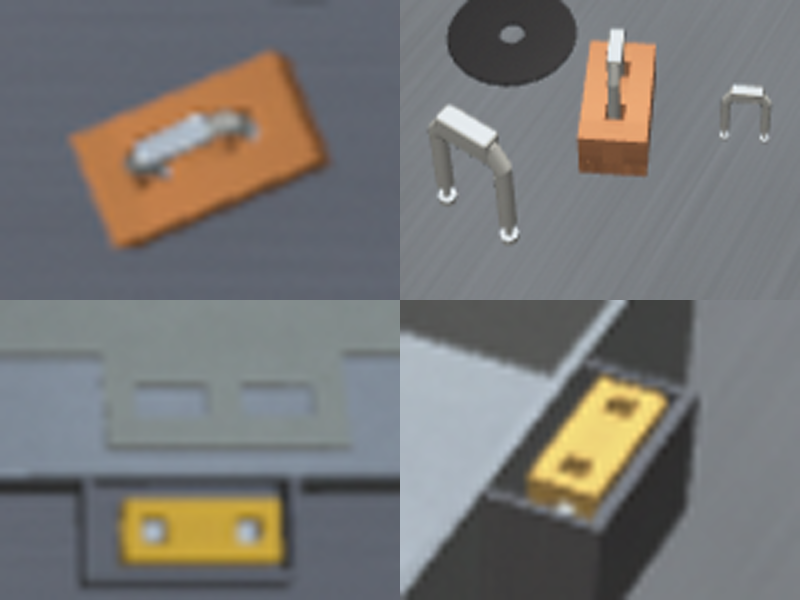

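The crop confirms it. The block shackle is mid-sized, between the large loose one and the small one. The brass sits right of its bracket's middle: holes at top pixels (324.3,231.8) and (339.7,231.8), bracket from 313.1 to 346.6.

```bash
python3 - <<'E'
from h import *
c=cam('top'); s=cam('side'); r=lambda P:np.round(np.array(P)*1000,1)
for n,u,v,z in [('holeL',324.3,231.8,.117),('holeR',339.7,231.8,.117),('brL',313.1,224.1,.117),('brR',346.6,224.1,.117),('brFL',313.6,240.1,.117),('brFR',346.6,240.1,.117),('rimL',270,223,.12),('rimR',391,222,.12),
 ('b1',210.8,227.5,.045),('b2',180.5,241,.045),('b3',187.2,257.2,.045),('b4',218.7,244,.045),('cr',196,241,.099),('crL',191,244.5,.099),('crR',201.5,238.5,.099),
 ('disc',215,202,.004),('chis',270,265,.01),('ham',405,281,.02),('big',152,224,.1),('small',211,275,.03)]:
    print(n,r(onz(c,u,v,z)))
# side: crown top at crop(617-400,35)/(400/150)
print('side crown', r(onz(s,190+217/2.667,280+45/2.667,.099)))
for n,u,v in [('sh1',305+(622-400)/6.667,165+(405-300)/6.667),('sh2',305+(575-400)/6.667,165+(465-300)/6.667)]: print(n,r(onz(s,u,v,.117)))
# lid front edge/lip in top: lip pixels front edge crop (105,447),(350,447)
for u,v in[(300+105/6.25,195+147/6.25),(300+350/6.25,195+147/6.25)]:
  for z in(.2,.25,.3): print(z,r(onz(c,u,v,z)))
E
```

```text
holeL [516.8 -65.7 117. ]
holeR [ 517.3 -110.2  117. ]
brL [538.8 -33.2 117. ]
brR [ 539.9 -130.3  117. ]
brFL [492.5 -34.9 117. ]
brFR [ 493.6 -130.1  117. ]
rimL [540.4  91.6 120. ]
rimR [ 547.1 -258.3  120. ]
b1 [530.9 275.2  45. ]
b2 [488.7 366.2  45. ]
b3 [439.9 344.1  45. ]
b4 [480.9 249.6  45. ]
cr [487.  308.1  99. ]
crL [476.6 322.4  99. ]
crR [494.5 292.2  99. ]
disc [614.8 271.3   4. ]
chis [418.8  94.   10. ]
ham [ 374.7 -321.3   20. ]
big [535.4 438.8 100. ]
small [386.7 272.8  30. ]
side crown [484.1 311.9  99. ]
sh1 [ 516.2 -108.2  117. ]
sh2 [516.6 -63.5 117. ]
0.2 [547.3 -38.6 200. ]
0.25 [542.6 -35.4 250. ]
0.3 [537.9 -32.2 300. ]
0.2 [ 548.5 -145.1  200. ]
0.25 [ 543.7 -137.5  250. ]
0.3 [ 539. -130.  300.]
```

Lid angle is about 0.58 rad. Lock nominal is near (517,-82), with the real holes centred near y = -87. The shackle crown is near (486,309). Now move above the lid push point.

```bash
python3 -m handwheel '[{"z":45,"hand":0},{"z":45,"hand":0},{"x":33,"y":36,"hand":0},{"x":33,"y":36},{"x":33,"y":36},{"x":33,"y":36},{"x":33,"y":36},{"x":33,"y":36},{"x":33,"y":36},{"x":33,"y":36},{"x":33,"y":36},{"x":33,"y":36}]' 60; python3 -c "
from plant import manip
from scipy.spatial.transform import Rotation as R
o=manip.get_obs();print(R.from_quat(o['eef_rot']).as_matrix().round(3))"
```

```text
[[-0.     0.359 -0.933]
 [ 0.001 -0.933 -0.359]
 [-1.    -0.001 -0.   ]]invalid input
```

```bash
python3 -m handwheel '[{"x":0,"y":0,"z":45,"yaw":0,"hand":0}]' 60;  python3 -m handwheel '[{"x":0,"y":0,"z":45,"yaw":0,"hand":1},{"z":0,"hand":1}]'
```

```text
time_s: 0.25
eef_pos: [0.1966, -0.5107, 0.2706]
eef_rot: [-0.695, -0.133, 0.695, -0.124]
wrist_force: [0.0, -1.5, -0.3]
gripper_width: 0.073invalid input
```

Every row needs all keys.

```bash
python3 -m handwheel '[{"x":0,"y":0,"z":45,"yaw":0,"hand":0},{"x":34,"y":36,"z":5,"yaw":0,"hand":0},{"x":34,"y":36,"z":5,"yaw":0,"hand":0},{"x":34,"y":36,"z":0,"yaw":0,"hand":0},{"x":34,"y":36,"z":0,"yaw":0,"hand":0},{"x":34,"y":36,"z":0,"yaw":0,"hand":0},{"x":34,"y":36,"z":0,"yaw":0,"hand":0},{"x":34,"y":36,"z":0,"yaw":0,"hand":0},{"x":34,"y":36,"z":0,"yaw":0,"hand":0},{"x":34,"y":36,"z":0,"yaw":0,"hand":0},{"x":34,"y":36,"z":0,"yaw":0,"hand":0}]'
```

```text
time_s: 1.35
eef_pos: [0.5363, -0.1474, 0.3302]
eef_rot: [0.696, 0.128, -0.696, 0.122]
wrist_force: [0.3, -0.2, 0.5]
gripper_width: 0.0002
```

```bash
python3 -m handwheel '[{"x":32,"y":33,"z":0,"yaw":0,"hand":0},{"x":32,"y":33,"z":0,"yaw":0,"hand":0},{"x":0,"y":0,"z":-25,"yaw":0,"hand":0},{"x":0,"y":0,"z":-25,"yaw":0,"hand":0},{"x":0,"y":0,"z":-25,"yaw":0,"hand":0},{"x":0,"y":0,"z":-20,"yaw":0,"hand":0},{"x":0,"y":0,"z":-15,"yaw":0,"hand":0},{"x":0,"y":0,"z":-15,"yaw":0,"hand":0}]'; python3 - <<'E'
from h import *
c,im=shot('top','t1')
E
```

```text
time_s: 2.15
eef_pos: [0.6073, -0.0704, 0.1998]
eef_rot: [0.696, 0.131, -0.695, 0.126]
wrist_force: [-1.1, 0.5, 3.6]
gripper_width: -0.0002
```

```bash
python3 -m handwheel '[{"x":-2,"y":-2,"z":-15,"yaw":0,"hand":0},{"x":-2,"y":-2,"z":-15,"yaw":0,"hand":0},{"x":-2,"y":-2,"z":-15,"yaw":0,"hand":0},{"x":-2,"y":-2,"z":-12,"yaw":0,"hand":0},{"x":0,"y":0,"z":-8,"yaw":0,"hand":0}]'; python3 -m handwheel '[{"x":0,"y":0,"z":-4,"yaw":0,"hand":0},{"x":0,"y":0,"z":-3,"yaw":0,"hand":0}]'
```

```text
time_s: 2.7
eef_pos: [0.5984, -0.0774, 0.1321]
eef_rot: [0.695, 0.133, -0.695, 0.125]
wrist_force: [-2.8, -0.4, 2.2]
gripper_width: 0.0001
time_s: 2.9
eef_pos: [0.5981, -0.0775, 0.1245]
eef_rot: [-0.695, -0.133, 0.695, -0.125]
wrist_force: [-2.1, 1.3, 3.7]
gripper_width: 0.0002
```

```bash
python3 -m handwheel '[{"x":0,"y":0,"z":-2,"yaw":0,"hand":0},{"x":0,"y":0,"z":-1,"yaw":0,"hand":0},{"x":0,"y":0,"z":-1,"yaw":0,"hand":0}]';python3 -m handwheel '[{"x":0,"y":0,"z":-1,"yaw":0,"hand":0},{"x":0,"y":0,"z":0,"yaw":0,"hand":0}]'
```

```text
time_s: 3.2
eef_pos: [0.5982, -0.0775, 0.1241]
eef_rot: [0.696, 0.132, -0.695, 0.126]
wrist_force: [-4.4, 1.1, 6.7]
gripper_width: -0.0001
time_s: 3.4
eef_pos: [0.5984, -0.0776, 0.1245]
eef_rot: [0.696, 0.132, -0.694, 0.126]
wrist_force: [0.4, -0.1, 0.2]
gripper_width: -0.0001
```

The lid is shut: a hard stop at z = 124 mm, 6.7 N pushing and 0.2 N at rest. Retreat up.

```bash
python3 -m handwheel '[{"x":0,"y":0,"z":35,"yaw":0,"hand":0},{"x":0,"y":0,"z":45,"yaw":0,"hand":85},{"x":0,"y":0,"z":30,"yaw":0.1,"hand":85}]'; python3 - <<'E'
from h import *
o=manip.get_obs(); print(np.round(o['joint_pos'],3))
from scipy.spatial.transform import Rotation as R
print(R.from_quat(o['eef_rot']).as_matrix().round(3))
E
```

```text
time_s: 3.7
eef_pos: [0.5965, -0.0772, 0.2333]
eef_rot: [-0.686, -0.167, 0.69, -0.16]
wrist_force: [0.3, -0.3, -0.0]
gripper_width: 0.0284
[-0.272  0.354  0.164  1.391  0.007  2.403]
[[-0.007  0.45  -0.893]
 [ 0.009 -0.893 -0.45 ]
 [-1.    -0.012  0.002]]
```

```bash
python3 -m handwheel '[{"x":-9,"y":30,"z":15,"yaw":0.13,"hand":85},{"x":-9,"y":34,"z":0,"yaw":0.13,"hand":85},{"x":-9,"y":34,"z":0,"yaw":0.13,"hand":85},{"x":-9,"y":34,"z":0,"yaw":0.13,"hand":85},{"x":-9,"y":34,"z":0,"yaw":0.13,"hand":85},{"x":-9,"y":34,"z":0,"yaw":0.13,"hand":85},{"x":-9,"y":34,"z":0,"yaw":0.13,"hand":85},{"x":-9,"y":34,"z":0,"yaw":0.13,"hand":85},{"x":-9,"y":34,"z":0,"yaw":0.13,"hand":85},{"x":-9,"y":34,"z":0,"yaw":0.13,"hand":85},{"x":-9,"y":34,"z":0,"yaw":0.13,"hand":85},{"x":-5,"y":10,"z":-10,"yaw":0.13,"hand":85}]'; python3 - <<'E'
from h import *
o=manip.get_obs()
from scipy.spatial.transform import Rotation as R
M=R.from_quat(o['eef_rot']).as_matrix().round(3); print(M, np.degrees(np.arctan2(M[1,1],M[0,1])))
E
```

```text
time_s: 4.9
eef_pos: [0.4935, 0.3143, 0.2463]
eef_rot: [0.358, 0.611, -0.353, 0.611]
wrist_force: [-0.2, -0.3, 0.0]
gripper_width: 0.0853
[[ 0.003  0.87   0.493]
 [ 0.006  0.493 -0.87 ]
 [-1.     0.006 -0.004]] 29.538782259558097
```

```bash
python3 -m handwheel '[{"x":0,"y":0,"z":0,"yaw":0,"hand":85},{"x":0,"y":0,"z":0,"yaw":0,"hand":85}]'; python3 - <<'E'
from h import *
o=manip.get_obs()
c,im=shot('wrist','w1'); ct,it=shot('top','t2'); cs,i2=shot('side','s2')
z=lambda im,x,y,w,h: cv2.resize(im[y:y+h,x:x+w,::-1],(400,300),interpolation=cv2.INTER_CUBIC)
cv2.imwrite('pics/v2.png',np.vstack([np.hstack([cv2.resize(im[:,:,::-1],(400,300)),z(i2,210,260,120,90)]),np.hstack([z(it,290,190,80,60),z(i2,300,140,80,60)])]))
g=lambda s: print(s)
print(o['eef_pos'],[np.round(x,4).tolist() for x in c])
# predicted crown top corners
P=[[.486,.309,.099]]; print(proj(c,P),proj(cs,P))
E
```

```text
time_s: 5.1
eef_pos: [0.4926, 0.3158, 0.2455]
eef_rot: [0.357, 0.612, -0.353, 0.611]
wrist_force: [0.4, -0.2, -0.6]
gripper_width: 0.0853
[0.49263524 0.31582107 0.24545447] [[[363.0913, 0.0, 281.0664], [0.0, 363.0913, 213.5557], [0.0, 0.0, 1.0]], [-2.7335, -0.7248, -0.1226], [-0.5853, -0.0162, 0.4022]]
[[269.389951   199.88470888]] [[271.24980668 295.59239668]]
```

View pics/v2.png

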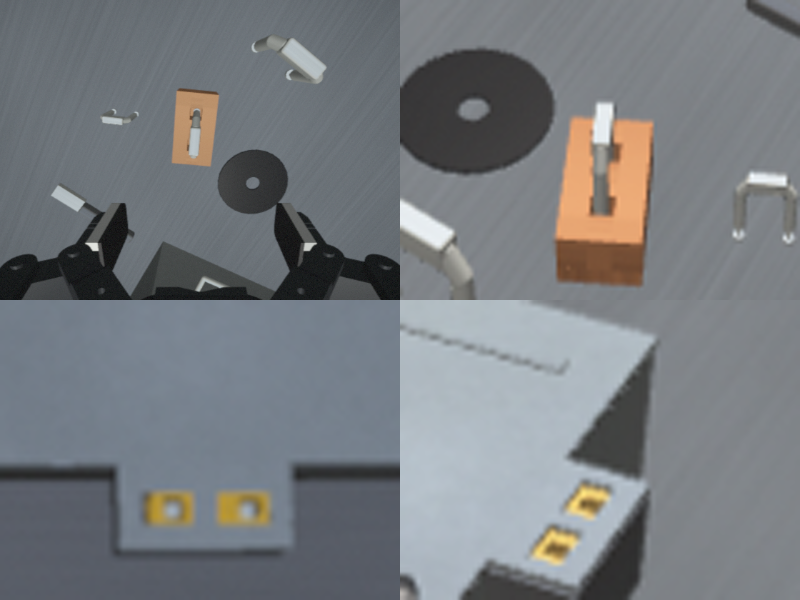

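View pics/w1.png

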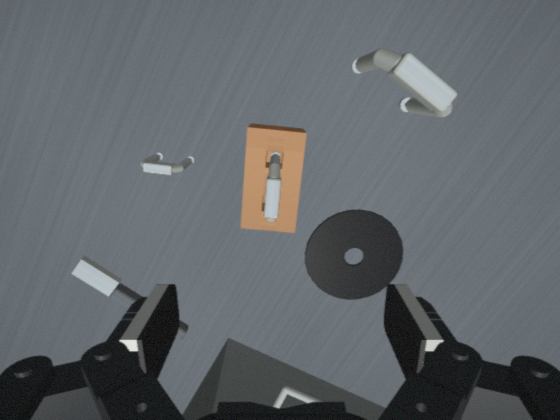

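The wrist view shows the crown's top face from (274,179) to (270,217), mid (272,198), in block (249..305,125..232). The lid is shut, with the holes visible through the slots at top pixels (324.2,232) and (339.6,232).

```bash
python3 - <<'E'
from h import *
c=cam('wrist'); s=cam('side'); r=lambda P:np.round(np.array(P)*1000,1)
for u,v,z in[(274,179,.099),(270,217,.099),(272,198,.099),(249,126,.045),(305,132,.045),(295,233,.045),(241,228,.045)]: print(r(onz(c,u,v,z)))
print('side',r(onz(s,210+603/3.333-120,260+113/3.333,.099)))
t=cam('top')
for u in(324.2,339.6): print(r(onz(t,u,232,.117)))
for u in(290+128/5,290+278/5):pass
for cx,cy in((147,308+300),(192,0),(219,0),(269,0)): print('slot',r(onz(t,290+cx/5,232,.124)))
for cx in(117,293): print('lip',r(onz(t,290+cx/5,232,.124)))
for x,y in((590,500),(555,547)): print('sidehole',r(onz(s,300+(x-400)/5,140+(y-300)/5,.117)))
E
```

```text
[481.  325.5  99. ]
[494.2 295.3  99. ]
[487.5 310.6  99. ]
[441.9 346.4  45. ]
[489.6 367.3  45. ]
[532.5 275.9  45. ]
[482.3 253.6  45. ]
side [488.9 305.3  99. ]
[516.2 -65.4 117. ]
[ 516.7 -109.9  117. ]
slot [515.6 -51.1 124. ]
slot [515.9 -76.9 124. ]
slot [516.1 -92.5 124. ]
slot [ 516.4 -121.2  124. ]
lip [515.5 -33.8 124. ]
lip [ 516.6 -135.   124. ]
sidehole [ 518.2 -110.8  117. ]
sidehole [517.7 -64.6 117. ]
```

```bash
python3 -m handwheel '[{"x":-5,"y":-5,"z":-40,"yaw":-0.1,"hand":60},{"x":0,"y":0,"z":-40,"yaw":0,"hand":50},{"x":0,"y":0,"z":-30,"yaw":0,"hand":50},{"x":0,"y":0,"z":-10,"yaw":0,"hand":50},{"x":0,"y":0,"z":0,"yaw":0,"hand":50}]'; python3 - <<'E'
from h import *
o=manip.get_obs()
from scipy.spatial.transform import Rotation as R
M=R.from_quat(o['eef_rot']).as_matrix(); print(M.round(3), np.degrees(np.arctan2(M[1,1],M[0,1])))
c,im=shot('wrist','w2')
print(proj(c,[[.4875,.310,.099]]))
E
```

```text
time_s: 5.75
eef_pos: [0.4913, 0.3058, 0.1255]
eef_rot: [0.395, 0.588, -0.387, 0.59]
wrist_force: [-1.6, 0.1, 0.2]
gripper_width: 0.05
[[ 0.01   0.922  0.388]
 [ 0.008  0.387 -0.922]
 [-1.     0.012 -0.003]] 22.797972059478997
[[276.71868698 250.90614766]]
```

View pics/w2.png

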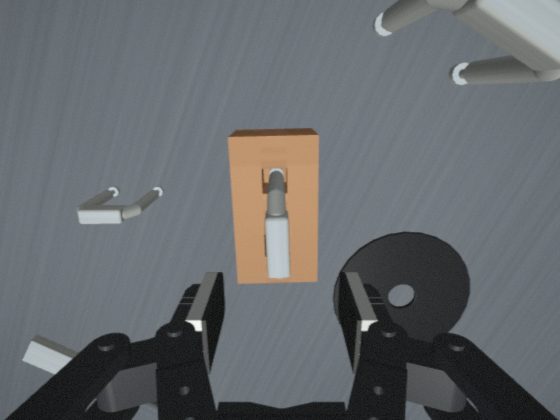

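The crown's top face lies at columns 267–288, rows 214–277, centre (277.5,246). That is 1° off square with the jaws.

```bash
python3 - <<'E'
from h import *
c=cam('wrist')
for p in((277.5,246),(277,216),(278.5,277)): print((onz(c,*p,.099)*1000).round(1))
E
python3 -m handwheel '[{"x":-2,"y":4,"z":-20,"yaw":0.01,"hand":50},{"x":-1,"y":1,"z":-20,"yaw":0,"hand":50},{"x":0,"y":0,"z":-8,"yaw":0,"hand":50},{"x":0,"y":0,"z":-4,"yaw":0,"hand":50},{"x":0,"y":0,"z":0,"yaw":0,"hand":50}]'
```

```text
[487.3 312.5  99. ]
[480.8 327.4  99. ]
[494.6 296.4  99. ]
time_s: 6.3
eef_pos: [0.4941, 0.3122, 0.0816]
eef_rot: [0.397, 0.586, -0.381, 0.594]
wrist_force: [-0.1, -0.4, 0.1]
gripper_width: 0.05
```

```bash
python3 -m handwheel '[{"x":-6,"y":-1,"z":-3,"yaw":0,"hand":50},{"x":0,"y":0,"z":0,"yaw":0,"hand":50}]'; python3 - <<'E'
from h import *
from scipy.spatial.transform import Rotation as R
o=manip.get_obs();M=R.from_quat(o['eef_rot']).as_matrix(); print(M.round(3), np.degrees(np.arctan2(M[1,1],M[0,1])),o['eef_pos'],o['joint_pos'])
E
```

```text
time_s: 6.5
eef_pos: [0.4886, 0.3113, 0.0802]
eef_rot: [0.398, 0.586, -0.38, 0.595]
wrist_force: [-0.6, 0.7, 0.4]
gripper_width: 0.0498
[[ 0.025  0.919  0.394]
 [ 0.014  0.394 -0.919]
 [-1.     0.028 -0.003]] 23.188393718584198 [0.48864859 0.31130668 0.08016205] [ 0.42091974  0.37385643 -0.21072238  0.95802906  0.00295881  1.5869959 ]
```

```bash
python3 -m handwheel '[{"x":-1,"y":1,"z":-5,"yaw":0,"hand":50},{"x":-1,"y":1,"z":-3,"yaw":0,"hand":40},{"x":0,"y":0,"z":0,"yaw":0,"hand":28}]' ; python3 -m handwheel '[{"x":0,"y":0,"z":0,"yaw":0,"hand":20},{"x":0,"y":0,"z":0,"yaw":0,"hand":14},{"x":0,"y":0,"z":0,"yaw":0,"hand":8},{"x":0,"y":0,"z":0,"yaw":0,"hand":4},{"x":0,"y":0,"z":0,"yaw":0,"hand":0},{"x":0,"y":0,"z":0,"yaw":0,"hand":0}]' 60
```

```text
time_s: 6.8
eef_pos: [0.4867, 0.3136, 0.0727]
eef_rot: [0.399, 0.585, -0.38, 0.595]
wrist_force: [0.6, 0.2, 0.6]
gripper_width: 0.0283
time_s: 7.4
eef_pos: [0.4865, 0.3136, 0.0727]
eef_rot: [0.399, 0.586, -0.38, 0.595]
wrist_force: [-0.6, 0.1, 0.9]
gripper_width: 0.0109
```

```bash
python3 -m handwheel '[{"x":0,"y":0,"z":8,"yaw":0,"hand":0},{"x":0,"y":0,"z":15,"yaw":0,"hand":0},{"x":0,"y":0,"z":25,"yaw":0,"hand":0},{"x":0,"y":0,"z":35,"yaw":0,"hand":0},{"x":0,"y":0,"z":40,"yaw":0,"hand":0},{"x":0,"y":0,"z":40,"yaw":0,"hand":0},{"x":0,"y":0,"z":20,"yaw":0,"hand":0},{"x":0,"y":0,"z":0,"yaw":0,"hand":0}]' ; python3 - <<'E'
from h import *
from scipy.spatial.transform import Rotation as R
o=manip.get_obs();M=R.from_quat(o['eef_rot']).as_matrix(); print(M.round(3), np.degrees(np.arctan2(M[1,1],M[0,1])),o['joint_pos'].round(3) if hasattr(o['joint_pos'],'round') else o['joint_pos'])
E
```

```text
time_s: 8.2
eef_pos: [0.4845, 0.3125, 0.2646]
eef_rot: [0.398, 0.586, -0.38, 0.595]
wrist_force: [0.6, 1.0, -3.1]
gripper_width: 0.0107
[[ 0.024  0.919  0.394]
 [ 0.014  0.394 -0.919]
 [-1.     0.028 -0.003]] 23.18617883019061 [0.426 0.279 0.133 1.397 0.003 1.592]
```

```bash
python3 -m handwheel '[{"x":3,"y":-20,"z":0,"yaw":-0.04,"hand":0},{"x":3,"y":-40,"z":0,"yaw":-0.04,"hand":0},{"x":3,"y":-40,"z":0,"yaw":-0.04,"hand":0},{"x":3,"y":-40,"z":0,"yaw":-0.04,"hand":0},{"x":3,"y":-40,"z":0,"yaw":-0.04,"hand":0},{"x":3,"y":-40,"z":0,"yaw":-0.04,"hand":0},{"x":3,"y":-40,"z":0,"yaw":-0.04,"hand":0},{"x":3,"y":-40,"z":0,"yaw":-0.04,"hand":0},{"x":3,"y":-40,"z":0,"yaw":-0.04,"hand":0},{"x":3,"y":-30,"z":0,"yaw":-0.03,"hand":0},{"x":2,"y":-20,"z":0,"yaw":0,"hand":0},{"x":0,"y":0,"z":0,"yaw":0,"hand":0}]' ; cat >> h.py <<'E'
def st():
    from scipy.spatial.transform import Rotation as R
    o=manip.get_obs();M=R.from_quat(o['eef_rot']).as_matrix()
    print('pos',np.round(np.array(o['eef_pos'])*1000,1),'axis',M[:,0].round(4),'yz',M[2,1].round(4),'yaw',np.degrees(np.arctan2(M[1,1],M[0,1])).round(2),'F',np.round(o['wrist_force'],1),'M',np.round(o['moment'],2),'t',o['time_s'])
E
python3 -c "
from h import *
st()"
```

```text
time_s: 9.4
eef_pos: [0.5107, -0.0916, 0.2498]
eef_rot: [0.505, 0.499, -0.495, 0.502]
wrist_force: [0.2, 0.3, -1.1]
gripper_width: 0.0111
pos [510.7 -91.6 249.8] axis [ 0.0129  0.0066 -0.9999] yz 0.0129 yaw 0.07 F [ 0.2  0.3 -1.1] M [0.01 0.05 0.  ] t 9.4
```

```bash
python3 - <<'E'
from h import *
cs,i2=shot('side','s3'); cw,iw=shot('wrist','w3'); st()
P=[[.512,-.0916+d,.192] for d in(-.022,.022)]; a=proj(cs,P); print(a,proj(cw,P)); 
P=[[.5165,-.0876+d,.117] for d in(-.022,.022)];print(proj(cs,P),proj(cw,P))
z=lambda im,x,y,w,h: cv2.resize(im[y:y+h,x:x+w,::-1],(400,600),interpolation=cv2.INTER_CUBIC)
x0,y0=int(a[:,0].mean()-50),int(a[:,1].mean()-80); print(x0,y0)
cv2.imwrite('pics/v3.png',np.hstack([z(i2,x0,y0,100,150),z(iw,180,120,200,300)]))
E
```

```text
pos [510.5 -89.6 250.2] axis [ 0.0128  0.0072 -0.9999] yz 0.0128 yaw 0.17 F [ 0.1  0.2 -1.7] M [ 0.05 -0.02 -0.04] t 9.5
[[342.74294429 156.61800553]
 [335.77700868 165.29459433]] [[282.42639406 272.27773717]
 [282.73388202 203.95887883]]
[[338.41194491 180.42895357]
 [331.59296294 189.32858864]] [[286.62369129 224.44988557]
 [287.06179367 170.83887052]]
289 80
```

View pics/v3.png

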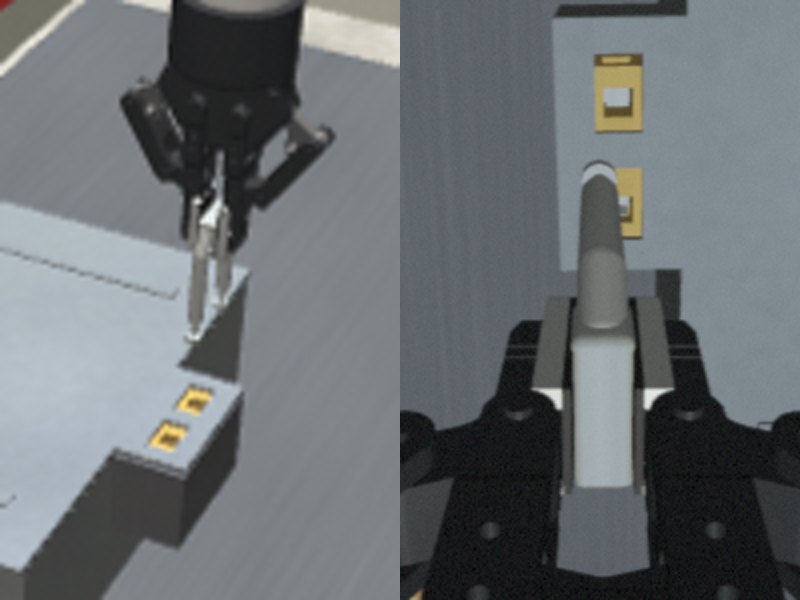

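```bash
python3 - <<'E'
from h import *
c=cam('wrist'); s=cam('side'); r=lambda P:np.round(np.array(P)*1000,1)
print('tipL',r(onz(c,279.3,205,.192)),'holeL',r(onz(c,289,169,.117)),'slot',r(onz(c,180+(595-400)/2,120+93/2,.124)),r(onz(c,180+(643-400)/2,120+93/2,.124)), 'lipfront',r(onz(c,180+(557-400)/2,120+90/2,.124)))
# side: leg tips at crop(193,335) & (221,300), scale 4
for p in((193,334),(220,301)): print('side tip',r(onz(s,289+p[0]/4,80+p[1]/4,.192)))
for p in((196,402),(168,437)): print('side hole',r(onz(s,289+p[0]/4,80+p[1]/4,.117)))
E
```

```text
tipL [510.  -69.3 192. ] holeL [518.  -63.2 117. ] slot [509.1 -59.9 124. ] [527.1 -59.9 124. ] lipfront [494.9 -58.8 124. ]
side tip [511.9 -78.6 192. ]
side tip [ 511.6 -120.9  192. ]
side hole [ 517.3 -108.8  117. ]
side hole [518.  -65.2 117. ]
```

```bash
python3 -m handwheel '[{"x":3,"y":1,"z":-10,"yaw":0,"hand":0},{"x":3,"y":1,"z":-10,"yaw":0,"hand":0},{"x":0,"y":0,"z":-10,"yaw":0,"hand":0},{"x":0,"y":0,"z":-10,"yaw":0,"hand":0},{"x":0,"y":0,"z":-5,"yaw":0,"hand":0},{"x":0,"y":0,"z":0,"yaw":0,"hand":0}]' >/dev/null; python3 -c "
from h import *
st()"
```

```text
pos [515.9 -82.9 199.4] axis [ 0.0103  0.0088 -0.9999] yz 0.0104 yaw 0.49 F [ 0.2  0.6 -1. ] M [-0.    0.04 -0.02] t 10.1
```

```bash
python3 -m handwheel '[{"x":0.5,"y":-2,"z":-5,"yaw":0,"hand":0},{"x":0.5,"y":-3,"z":-5,"yaw":0,"hand":0},{"x":0,"y":0,"z":0,"yaw":0,"hand":0}]' >/dev/null; python3 - <<'E'
from h import *
st(); c,im=shot('wrist','w4'); s,i2=shot('side','s4'); st()
z=lambda im,x,y,w,h: cv2.resize(im[y:y+h,x:x+w,::-1],(400,600),interpolation=cv2.INTER_CUBIC)
cv2.imwrite('pics/v4.png',np.hstack([z(i2,300,125,80,120),z(im,220,140,120,180)]))
E
```

```text
pos [517.3 -88.3 189. ] axis [ 0.0112  0.0085 -0.9999] yz 0.0113 yaw 0.51 F [-0.2  0.9 -1.7] M [ 0.03 -0.04 -0.04] t 10.4
pos [517.3 -88.2 189.6] axis [ 0.0117  0.0083 -0.9999] yz 0.0118 yaw 0.51 F [ 0.3  0.3 -1.3] M [-0.04  0.11  0.06] t 10.5
```

View pics/v4.png

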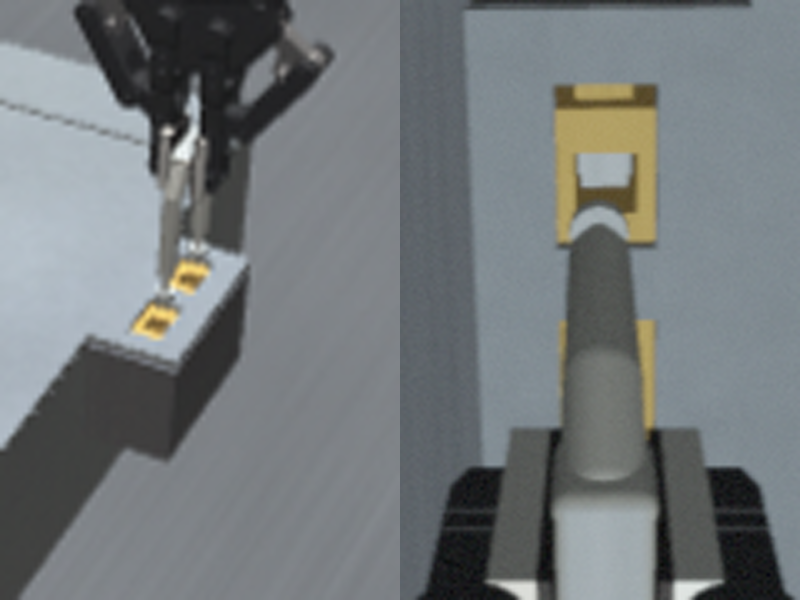

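```bash
python3 - <<'E'
from h import *
c=cam('wrist'); r=lambda P:np.round(np.array(P)*1000,1); f=lambda x,y:(220+(x-400)/3.333,140+y/3.333)
s=cam('side')
for z in(.129,.132):print('tip',r(onz(c,*f(600,222),z)))
print('hole',r(onz(c,*f(606.5,182),.117)),'slot',r(onz(c,*f(605,92),.124)),r(onz(c,*f(605,246),.124)),r(onz(c,*f(557,200),.124)),r(onz(c,*f(657,200),.124)))
g=lambda x,y:(300+x/5,125+y/5)
for p in((165,292),(195,250)):print('side tip',r(onz(s,*g(*p),.131)))
for p in((155,322),(190,277)):print('side hole',r(onz(s,*g(*p),.117)))
E
```

```text
tip [517.2 -69.7 129. ]
tip [517.1 -68.7 132. ]
hole [518.4 -65.6 117. ] slot [517.9 -47.4 124. ] [518.2 -75.8 124. ] [509.5 -67.1 124. ] [527.4 -67.  124. ]
side tip [516.9 -73.3 131. ]
side tip [ 518.1 -114.6  131. ]
side hole [517.7 -64.6 117. ]
side hole [ 517.5 -109.2  117. ]
```

```bash
python3 -m handwheel '[{"x":0.5,"y":2,"z":-4,"yaw":0,"hand":0},{"x":0,"y":1.5,"z":-4,"yaw":0,"hand":0},{"x":0,"y":0,"z":-2,"yaw":0,"hand":0}]' >/dev/null; python3 -c "
from h import *
st()"; python3 -m handwheel '[{"x":0,"y":0,"z":-2,"yaw":0,"hand":0},{"x":0,"y":0,"z":-2,"yaw":0,"hand":0}]' ; python3 -c "
from h import *
st()"
```

```text
pos [518.3 -84.7 179.7] axis [ 0.0133  0.0079 -0.9999] yz 0.0133 yaw 0.48 F [-0.2  0.6 -0.9] M [ 0.04  0.01 -0.04] t 10.8
time_s: 11.0
eef_pos: [0.5182, -0.0845, 0.1752]
eef_rot: [0.503, 0.501, -0.492, 0.504]
wrist_force: [-0.1, 0.3, -1.8]
gripper_width: 0.0112
pos [518.2 -84.5 175.2] axis [ 0.0132  0.008  -0.9999] yz 0.0132 yaw 0.5 F [-0.1  0.3 -1.8] M [-0.05  0.01  0.02] t 11.0
```

```bash
for i in 1 2 3; do python3 -m handwheel '[{"x":0,"y":0,"z":-1,"yaw":0,"hand":0},{"x":0,"y":0,"z":-1,"yaw":0,"hand":0}]' >/dev/null; python3 -c "
from h import *
st()"; done
```

```text
pos [518.2 -84.5 172.9] axis [ 0.013   0.008  -0.9999] yz 0.013 yaw 0.5 F [-0.2  0.1 -1.3] M [0.02 0.01 0.04] t 11.2
pos [518.2 -84.5 170.8] axis [ 0.013   0.008  -0.9999] yz 0.0131 yaw 0.5 F [-0.6  0.2 -1.3] M [-0.03 -0.03 -0.01] t 11.4
pos [518.2 -84.5 168.7] axis [ 0.0132  0.0079 -0.9999] yz 0.0132 yaw 0.5 F [ 0.5 -1.  -2.1] M [0.   0.03 0.  ] t 11.6
```

```bash
for i in 1 2 3; do python3 -m handwheel '[{"x":0,"y":0,"z":-1,"yaw":0,"hand":0},{"x":0,"y":0,"z":-1,"yaw":0,"hand":0}]' >/dev/null; python3 -c "
from h import *
st()"; done
```

```text
pos [518.2 -84.6 166.5] axis [ 0.0132  0.0078 -0.9999] yz 0.0133 yaw 0.49 F [ 0.3 -0.1 -1.7] M [-0.04  0.06 -0.1 ] t 11.8
pos [518.2 -84.6 164.4] axis [ 0.0133  0.0079 -0.9999] yz 0.0133 yaw 0.5 F [ 0.7  0.  -1.3] M [-0.    0.03  0.02] t 12.0
pos [518.2 -84.6 162.2] axis [ 0.0132  0.0079 -0.9999] yz 0.0133 yaw 0.5 F [-0.9  0.2 -1.1] M [-0.05  0.01 -0.03] t 12.2
```

```bash
for i in 1 2 3 4; do python3 -m handwheel '[{"x":0,"y":0,"z":-1,"yaw":0,"hand":0},{"x":0,"y":0,"z":-1,"yaw":0,"hand":0}]' >/dev/null; python3 -c "
from h import *
st()"; done
```

```text
pos [518.5 -84.8 160.4] axis [ 0.0141  0.0072 -0.9999] yz 0.0141 yaw 0.49 F [-0.8  0.   4.5] M [ 0.04  0.14 -0.03] t 12.4
pos [519.  -84.8 159.9] axis [ 0.0165  0.0067 -0.9998] yz 0.0166 yaw 0.5 F [-3.1  1.2  9.4] M [0.16 0.7  0.  ] t 12.6
pos [519.2 -84.8 159.8] axis [ 0.0187  0.0059 -0.9998] yz 0.0187 yaw 0.5 F [-3.3  0.6 10. ] M [ 0.11  0.87 -0.04] t 12.8
pos [519.1 -84.8 159.7] axis [ 0.0206  0.0049 -0.9998] yz 0.0207 yaw 0.52 F [-3.   2.1 10.3] M [ 0.1   0.88 -0.01] t 13.0
```

```bash
python3 - <<'E'
from h import *
c,im=shot('wrist','w5'); s,i2=shot('side','s5'); st()
z=lambda im,x,y,w,h: cv2.resize(im[y:y+h,x:x+w,::-1],(400,600),interpolation=cv2.INTER_CUBIC)
cv2.imwrite('pics/v5.png',np.hstack([z(i2,300,125,80,120),z(im,220,140,120,180)]))
print(proj(s,[[.518,-.084+d,.124] for d in(-.022,.022)]))
E
```

```text
pos [519.1 -84.8 159.7] axis [ 0.0207  0.0049 -0.9998] yz 0.0207 yaw 0.51 F [-4.   0.   8.9] M [0.14 0.83 0.03] t 13.1
[[337.53168266 178.85410741]
 [330.66078052 187.76116073]]
```

View pics/v5.png

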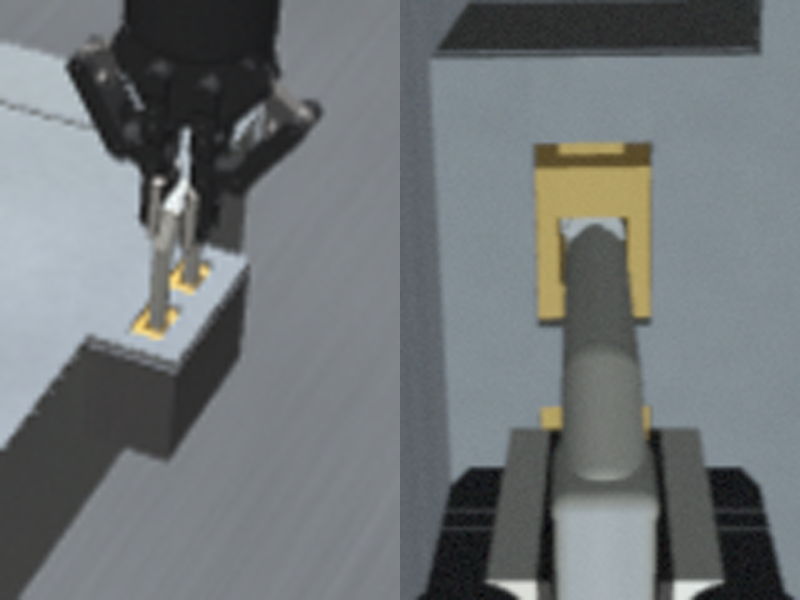

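Both legs are in their holes, pressing slightly on the +x side. Ease back in x, then press on.

```bash
for i in 1 2; do python3 -m handwheel '[{"x":-1,"y":0,"z":-1,"yaw":0,"hand":0},{"x":-0.5,"y":0,"z":-1,"yaw":0,"hand":0}]' >/dev/null; python3 -c "
from h import *
st()"; done;  python3 -m handwheel '[{"x":0,"y":0,"z":-1.5,"yaw":0,"hand":0},{"x":0,"y":0,"z":-1.5,"yaw":0,"hand":0}]' >/dev/null; python3 -c "
from h import *
st()"
```

```text
pos [518.4 -84.9 159.7] axis [ 0.0244  0.0041 -0.9997] yz 0.0244 yaw 0.52 F [-2.1  0.6  8.4] M [ 0.13  0.3  -0.02] t 13.3
pos [518.1 -84.9 159.8] axis [ 0.029   0.0034 -0.9996] yz 0.029 yaw 0.54 F [0.8 0.1 8.2] M [0.2  0.25 0.03] t 13.5
pos [518.7 -84.9 159.1] axis [ 0.0326  0.0026 -0.9995] yz 0.0326 yaw 0.55 F [-4.5  0.6 10.5] M [0.15 0.83 0.02] t 13.7
```

```bash
python3 -m handwheel '[{"x":0,"y":0,"z":4,"yaw":0,"hand":0},{"x":0,"y":0,"z":2,"yaw":0,"hand":0},{"x":0,"y":0,"z":0,"yaw":0,"hand":0}]' >/dev/null; python3 -c "
from h import *
st()"; python3 -m handwheel '[{"x":0,"y":0,"z":-4,"yaw":0,"hand":0}]' >/dev/null; python3 -c "
from h import *
st()";  python3 -m handwheel '[{"x":-0.5,"y":0,"z":-3,"yaw":0,"hand":0}]' >/dev/null; python3 -c "
from h import *
st()"
```

```text
pos [518.3 -84.7 165.4] axis [ 0.0324  0.0028 -0.9995] yz 0.0324 yaw 0.55 F [-0.3 -0.2 -2. ] M [ 0.04  0.08 -0.01] t 14.0
pos [518.4 -84.7 161.5] axis [ 0.0327  0.0027 -0.9995] yz 0.0327 yaw 0.55 F [-0.4  0.6 -1.7] M [ 0.04  0.18 -0.04] t 14.1
pos [518.4 -84.8 158.6] axis [ 0.0339  0.0024 -0.9994] yz 0.034 yaw 0.56 F [-1.   1.5 11. ] M [ 0.24  0.38 -0.06] t 14.2
```

```bash
for i in 1 2 3; do python3 -m handwheel '[{"x":-0.3,"y":0,"z":-2.5,"yaw":0,"hand":0}]' >/dev/null; python3 -c "
from h import *
st()"; done
```

```text
pos [518.6 -84.8 156.8] axis [ 0.0357  0.0021 -0.9994] yz 0.0357 yaw 0.57 F [-2.2  1.5  7.9] M [ 0.36  0.59 -0.04] t 14.3
pos [518.5 -84.8 154.7] axis [ 0.0368  0.002  -0.9993] yz 0.0368 yaw 0.57 F [-3.3  0.5  9.6] M [0.24 0.66 0.02] t 14.4
pos [518.4 -84.8 152.7] axis [ 0.038   0.0018 -0.9993] yz 0.0381 yaw 0.57 F [-2.4  0.8  9.2] M [ 0.25  0.62 -0.06] t 14.5
```

```bash
for i in 1 2 3; do python3 -m handwheel '[{"x":-0.3,"y":0,"z":-2.5,"yaw":0,"hand":0}]' >/dev/null; python3 -c "
from h import *
st()"; done
```

```text
pos [518.4 -84.8 150.7] axis [ 0.0393  0.0016 -0.9992] yz 0.0393 yaw 0.58 F [-3.1  1.3 10.2] M [ 0.26  0.67 -0.03] t 14.6
pos [518.6 -84.8 149.2] axis [ 0.0415  0.0011 -0.9991] yz 0.0415 yaw 0.59 F [-4.8  2.4 30. ] M [0.58 1.12 0.01] t 14.7
pos [519.3 -84.9 149.1] axis [ 4.56e-02  2.00e-04 -9.99e-01] yz 0.0456 yaw 0.6 F [-8.9  4.2 37.6] M [ 0.96  2.02 -0.03] t 14.8
```

```bash
python3 -m handwheel '[{"x":-0.5,"y":0,"z":1,"yaw":0,"hand":0}]' >/dev/null; python3 -c "
from h import *
st()"; python3 -m handwheel '[{"x":0,"y":0,"z":1,"yaw":0,"hand":0}]' >/dev/null; python3 -c "
from h import *
st()"
```

```text
pos [518.3 -84.8 150.6] axis [ 0.0457  0.     -0.999 ] yz 0.0457 yaw 0.6 F [ -2.2  -0.2 -14.6] M [-0.19  0.76  0.02] t 14.9
pos [517.6 -84.7 150.7] axis [ 4.40e-02  2.00e-04 -9.99e-01] yz 0.044 yaw 0.59 F [  1.5  -2.3 -14.6] M [-0.38 -0.22 -0.08] t 15.0
```

The pull-up meets a firm -14.6 N at 150.7 mm, so the pawls hold. Release and retreat.

```bash
python3 -m handwheel '[{"x":0,"y":0,"z":-0.5,"yaw":0,"hand":12},{"x":0,"y":0,"z":0,"yaw":0,"hand":20},{"x":0,"y":0,"z":0,"yaw":0,"hand":35},{"x":0,"y":0,"z":0,"yaw":0,"hand":45},{"x":0,"y":0,"z":0,"yaw":0,"hand":45}]' ; python3 -m handwheel '[{"x":0,"y":0,"z":8,"yaw":0,"hand":45},{"x":0,"y":0,"z":20,"yaw":0,"hand":45},{"x":0,"y":0,"z":30,"yaw":0,"hand":45},{"x":0,"y":0,"z":30,"yaw":0,"hand":45},{"x":-20,"y":0,"z":20,"yaw":0,"hand":45},{"x":-40,"y":0,"z":0,"yaw":0,"hand":45},{"x":-40,"y":0,"z":0,"yaw":0,"hand":45},{"x":-20,"y":0,"z":0,"yaw":0,"hand":45},{"x":0,"y":0,"z":0,"yaw":0,"hand":45}]'; python3 - <<'E'
from h import *
s,i2=shot('side','s6'); t,it=shot('top','t6'); c,im=shot('wrist','w6')
z=lambda im,x,y,w,h: cv2.resize(im[y:y+h,x:x+w,::-1],(400,600),interpolation=cv2.INTER_CUBIC)
cv2.imwrite('pics/v6.png',np.hstack([z(i2,290,115,100,150),cv2.resize(im[:,:,::-1],(400,300)).repeat(1,0) if 0 else np.vstack([cv2.resize(im[:,:,::-1],(400,300)),cv2.resize(it[150:270,270:430,::-1],(400,300))])]))
print('side px of crown top, locked', proj(s,[[.5175,-.087,.166+.008]]), 'unlocked(ejected)', proj(s,[[.5175,-.087,.19]]))
E
```

```text
time_s: 15.5
eef_pos: [0.5187, -0.0849, 0.1497]
eef_rot: [0.509, 0.491, -0.486, 0.514]
wrist_force: [0.1, -0.5, 0.3]
gripper_width: 0.0445
time_s: 16.4
eef_pos: [0.395, -0.0843, 0.2661]
eef_rot: [0.509, 0.49, -0.485, 0.515]
wrist_force: [0.1, 0.7, 0.1]
gripper_width: 0.0451
side px of crown top, locked [[336.08787721 167.04678622]] unlocked(ejected) [[336.5209861  161.87445135]]
```

View pics/v6.png

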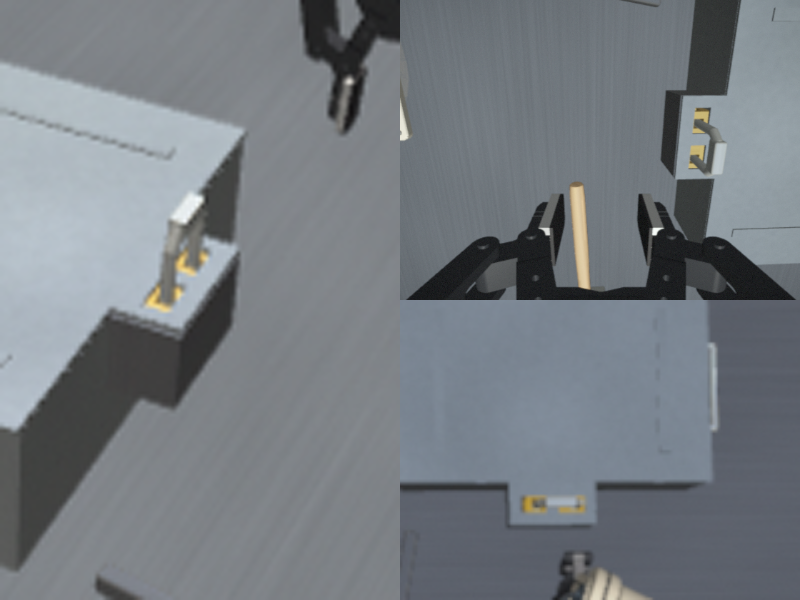

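The side view puts the crown top at pixel (336.8,167.0), against a predicted (336.1,167.0) when locked. An ejected shackle would be at row 161.9. The lid is shut and the gripper is clear, so I'm handing in.

```bash
python3 -c "
from h import *
st(); print(workorder.close_job())"
```

```text
pos [397.6 -84.7 265.4] axis [ 4.840e-02 -7.000e-04 -9.988e-01] yz 0.0483 yaw 0.69 F [ 0.1 -0.4  0.4] M [-0.01  0.06  0.01] t 16.55
the job is handed in; nothing more can be done
None
```

I shut the lid, took the mid-sized shackle from its block, put both legs through the lip slots into the lock, and pressed until the pawls held. I handed the job in at 16.5 s.

**Checks that agreed:**
- **Lid:** the finger came to a hard stop at z = 124 mm, which is the shut position, and the later pictures show the lid shut.
- **Lock:** a tug upward met a firm -14.6 N. After I let go, the crown's top showed in the side view at row 167.0. That is where a locked shackle should be; an ejected one would be at about row 162.
- **Gripper:** it is open and clear, with no wrist force.

**What did not go as it should:**
- **Push force:** the last press reached about 38 N at the wrist, over the 30 N advised. I backed off at once. The limit for the shackle's own contacts is 50 N. The pawls pinch as well, so I can't tell how close it came, and no failure was reported.
- **Tool tilt:** the tool had drifted to about 0.045 rad off vertical. I didn't measure the shackle's own tilt after letting go; the limit is 0.1 rad.
- **Other objects:** I never went near the hammer, chisel or disc, but I took no final measurement of them.

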